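# Refit the terminal guard and shut the wiring box

## Robot

A 7-joint arm with a two-finger parallel gripper is mounted at the origin on the work surface. World frame = base frame: x ahead of the robot, y to its left, z up, the work surface at z = 0. Lengths are in m, angles in rad, forces in N, time in s.
With the tool pointing down it reaches from about 0.425 to 0.925 m from the base axis. Payload 6.8 kg.
Tool frame: the origin (TCP) lies on the centre line of the jaws, within the pads' length; the fingertips stand ahead of it and the grasp point (between the pads) lies 11 mm behind it (r.tcp_to_tips is the z of the fingertips in the tool frame, in m); z points along the fingers, y is the line along which they close (so a half turn about z gives the same grasp; the last joint's range is limited). The gripper opens to 85 mm and grips with 20 to 120 N. Pads are 22 mm wide; open, the fingers measure 114 mm over their backs; the gripper's body (76 mm by 85 mm) begins 54 mm behind the grasp point. The pads swing forward as they close: fully open they stand 13 mm farther back than shut.
Start: joints at [1.079, 0.477, 0.022, 1.555, -0.011, 1.109, -0.083], TCP at [0.253, -0.626, 0.239] pointing down, gripper open.
Joint ranges: [-2.96, 2.96], [-0.34, 2.1], [-1.41, 1.46], [0.24, 2.44], [-1.37, 4.51], [0.17, 1.92], [-2.96, 2.96]. Speed limits (rad/s): [2.39, 2.39, 3.14, 3.14, 3.14, 3.14, 3.14].

## Interface

Orientations are given as a rotation vector (axis times angle).
In Python, from bench import r, optics gives the robot as it stands.
- The arm moves only by the shell command python3 -m creep 'ROWS' [FORCE]. ROWS is a JSON object whose one key "rows" holds a list of rows, each a list of 7 numbers: the shift along the tool's x, y, z in units of 25 mm (1.0 is 25 mm), then the turn, a rotation vector about the tool's x, y, z in units of 8 degrees (1.0 is 8 degrees), then the finger opening in mm, from 0 to 85.4. A call has 1 to 10 rows; each row is the pose to reach, as a shift and turn from the pose commanded when the call began, along the tool's axes at that moment; what a row does not reach only later rows make up. A row lasts 1/8 s, in which the tool goes at most 62.5 mm and 10.7 degrees, less where a joint would pass 70% of its speed; a pose out of reach is approached as far as the arm can. A call with a gripper value outside its range is refused whole. The fingers move at their own pace and stop on an object; FORCE is the grip in N (left out, the last holds). Time passes only in rows, so rows that repeat a pose let the fingers close. It gives the time, the measured TCP pose, the force, the opening and the grip force at its end, in the units of the state.
- r.get_obs(): the state, without advancing time (a new reading comes with each control period).
- optics.grab_frame(name): name is "side" or "top"; returns a dict with "color" (400x640x3 uint8, blue, green, red), "K" (3x3 intrinsics, pixels), "dist_coeffs" ([k1, k2, p1, p2, k3] as OpenCV has them; the pictures are not rectified), "R" (3x3) and "t" (3): a world point X has camera coordinates R X + t. Camera axes: x right, y down, z forward; pixel columns grow to the right and rows downward; lengths in m; the calibration is good to about 2 mm. A picture is of the moment at which its call begins. There is no depth.
- r.hand_in(): hands the job in; it is judged then, once.
The state is a dict: "clock": time; "joints": joint angles; "qvel": joint speeds; "tau": joint torques, N m; "tcp_pos": TCP position; "orientation": TCP orientation; "contact_force": force on the tool from outside, world axes, zero at the start; "moment": the same for the moment, N m; "grip_width": finger opening in m; "gripper_force": force on a finger pad.
Only numpy, scipy, OpenCV 4.12 (cv2) and the standard library are available. Lean on these libraries where they do the work, as an engineer would, in place of code of your own. Each camera call takes 0.05 s, during which the arm holds its last target. There are 200 camera calls.

## Task

Close up the open wiring box: lay the yellow terminal guard flat inside it on the two ledges, slots towards the headed pins, and slide it sideways under the pin heads until both slots are fully home on their pins. Then push the hinged cover over and lower it gently, without slamming it, until it is fully shut. Leave the other things on the bench where they are.

Things in the scene. Friction and masses are not known exactly. Their poses are not given: they have to be found in the camera images.
- wiring_box: Off-white plastic electrical box, fixed to the bench, open at the top: 240 (x) x 180 (y) x 90 mm high without its cover, walls 5 mm, inside 230 x 170 mm. Origin: centre of its underside, z up. Four black cable glands stick out 28 mm from its -x end, 42 mm up. The cover is hinged along the top of the -y side. Breakers and terminals inside stay below 56 mm.
- guard_home (a point): Point in the box, at box (38, 0, 58) mm, with the box's axes, where the guard's origin lies when fully home, axes parallel. It is level with the tops of two grey ledges, 25 mm wide, that run the whole inner length of the +y and -y walls and carry the guard. The guard slides home along +x; lay it 30 to 90 mm short of home, clear of the pin heads and walls.
- pin_left (a point): The +y headed pin of the box, at box (78, 45, 58) mm: point on its axis, level with the ledge tops. The black standoff below (18 mm diameter) ends flat at this level; the steel shank is 7 mm in diameter and rises 9 mm to the brass head, 18 mm in diameter, 5 mm thick (top 14 mm above this point).
- pin_right (a point): The -y headed pin, the same, at box (78, -45, 58) mm.
- cover (a joint): Hinge angle of the white cover, rad: 0 = fully shut, grows as it opens (1.57 upright, more = leaning out to the box's -y side, stop at 2.1). Starts at 1.6 to 2.0. Stiff friction hinge (0.42 N m): it stays where it is left; a push of 2 to 5 N near the free edge moves it. Shallow shell, 0.3 kg, 244 (along the hinge) x 184 x 16 mm, rim 11 mm deep; shut, its top is 106 mm above the bench.
- cover_hinge (a point): Middle of the cover's hinge line, at box (0, -94.5, 90) mm. The hinge line is parallel to the box's x axis.
- cover_edge (a point): Middle of the cover's free edge, on its outer face (the face that is on top when shut). It is 186.5 mm from the hinge line measured along the cover, and the outer face lies 16 mm outside the plane through the hinge line. Its z axis is the outward normal of the cover, its +y axis points from the hinge to the free edge. Open, it stands up to 280 mm above the bench.
- guard: Yellow plastic terminal guard, loose (about 0.12 kg): flat plate 120 (x) x 154 (y) x 5 mm, lying on the bench left of the box. Origin: centre of its underside, z up, +x towards its slotted edge. A grip rib, 12 (x) x 60 (y) mm and 26 mm high (top 31 mm above the underside), stands at the middle of its top. In the box it has 8 mm to spare on each y side.
- slot_left (a point): Seat of the guard's +y slot, at guard (40, 45, 0) mm, on the underside; coincides with pin_left when fully home. The slot is open at the +x edge, 12 mm wide, 23.5 mm deep; its mouth flares to 24 mm over the last 12 mm.
- slot_right (a point): Seat of the guard's -y slot, the same, at guard (40, -45, 0) mm; coincides with pin_right when fully home.
- tape_roll: Bystander: roll of tan tape lying flat, 96 mm across, 24 mm high; origin at the centre of its underside.
- screwdriver: Bystander: orange screwdriver 200 mm long, lying on the bench at the right; origin near its middle.
- bottle: Bystander: clear water bottle with blue cap, 66 mm in diameter, 220 mm high, standing at the back; origin at the centre of its foot.
- multimeter: Bystander: red and black multimeter 175 x 85 x 38 mm lying at the right; origin at the centre of its underside.
- data_logger: Bystander: black box 115 x 75 x 26 mm lying behind the guard; origin at the centre of its underside.
- mouse: Bystander: white computer mouse 105 x 60 x 20 mm at the left; origin at the centre of its underside.

How it is judged:
On the way:
1. with the cover still open, the guard lies flat on the ledges under the pin heads with both slots home on their pins (within 6 mm) (value of joint cover above 1 rad and horizontal distance between slot_left and pin_left below 0.006 m and horizontal distance between slot_right and pin_right below 0.006 m and z of slot_left in the frame of pin_left below 0.0045 m and z of slot_right in the frame of pin_right below 0.0045 m and angle between guard's own z axis and vertical below 0.06 rad), for 0.2 s.
At the end, for the whole second after the job is handed in: The cover is fully shut (hinge within 0.03 rad of closed, about 5 mm at its edge) and at rest, and the guard under it lies at rest, flat (within 0.06 rad) on the ledges under the pin heads (less than 4.5 mm above the pins' shoulders) with both slots home on their pins (within 6 mm) (value of joint cover below 0.03 rad and velocity of joint cover between -0.05 and 0.05 rad/s and horizontal distance between slot_left and pin_left below 0.006 m and horizontal distance between slot_right and pin_right below 0.006 m and z of slot_left in the frame of pin_left below 0.0045 m and z of slot_right in the frame of pin_right below 0.0045 m and angle between guard's own z axis and vertical below 0.06 rad and linear speed of guard below 0.02 m/s); the robot touches nothing.
It fails at once if the cover is slammed: it closes faster than 2 rad/s in the last 0.5 rad (value of joint cover below 0.5 rad and velocity of joint cover below -2 rad/s).
It fails at once if the tape roll, screwdriver, bottle, multimeter, data logger or mouse is displaced by more than 30 mm (distance of any of tape_roll, screwdriver, bottle, multimeter, data_logger, mouse from where it was at the start of the episode above 0.03 m).
It also fails if it takes over 67 s, if anything falls off the work surface, if the arm or the gripper's body presses on something with over 40 N, if the wrist force passes 120 N, or if a joint passes its speed limit or range.

## Working session

There is one attempt and no reset: what is moved stays moved. The work goes in short steps, Python scripts to look and compute and a shell command to move; the robot and the scene stay as the last step left them, time stands still between calls to the robot, and variables do not carry over. Pictures are saved under pics/ and viewed, at most 10 in all, crops included, and the job is handed in when it is done.

```bash
ls; mkdir -p pics; python3 - <<'E'
from bench import r, optics
import cv2,numpy as np
for n in("side","top"):
    f=optics.grab_frame(n); cv2.imwrite(f"pics/{n}0.png",f["color"]); np.savez(f"{n}.npz",**f)
    print(n,-f["R"].T@f["t"],f["R"][2])
print(r.get_obs(), r.tcp_to_tips)
E
```

```text
pics
side [-0.12878489  0.96661107  1.22491216] [ 0.41968383 -0.56449366 -0.71078294]
top [0.38439594 0.04411874 1.47486728] [ 0.11980969  0.00447493 -0.99278679]
{'clock': 0.1, 'joints': array([ 1.07890821,  0.47772147,  0.02236438,  1.55632763, -0.01151457,
        1.10932188, -0.08308167]), 'qvel': array([ 0.00026922, -0.00088825,  0.00102541, -0.00267517, -0.0008133 ,
       -0.00241707, -0.00227871]), 'tau': array([ 3.61251448e-03, -5.97762966e+01,  1.61352754e+00, -2.81956816e+01,
        1.28341815e-02,  5.00995913e-03, -4.75085835e-05]), 'tcp_pos': array([ 0.25253348, -0.62542451,  0.23843119]), 'orientation': array([-3.08236002e+00, -5.98875793e-01,  6.72970422e-04]), 'contact_force': array([ 0.71999771, -0.42211664,  0.67723576]), 'moment': array([ 0.04283069,  0.00130345, -0.02389337]), 'gripper_force': 0.0, 'grip_width': 0.08550305034924156} 0.008
```

View pics/top0.png

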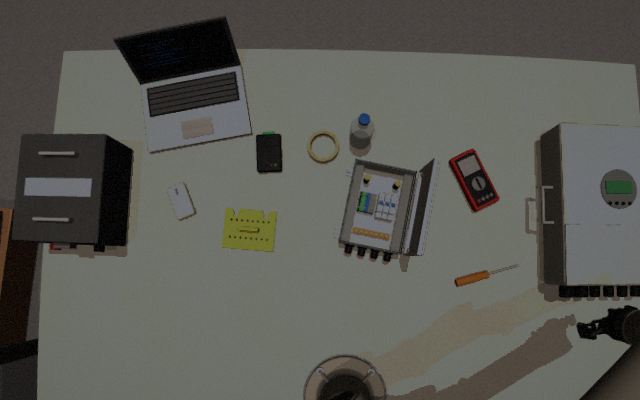

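View pics/side0.png

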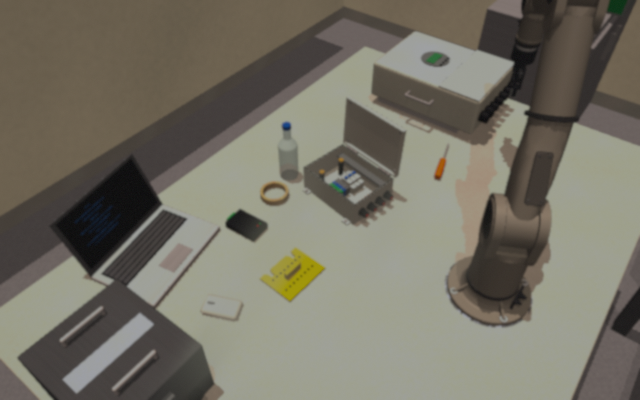

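Top view: guard at about (250,230), box centre about (380,210), brass pin heads (367,179) and (397,184), and the cover leaning right. In the side view the guard is at (293,272) and the pins at (322,175) and (340,160).

```bash
cat > h.py <<'E'
import cv2,numpy as np
def ray(f,uv):
    p=cv2.undistortPoints(np.float64(uv).reshape(-1,1,2),f["K"],f["dist_coeffs"])[:,0]
    d=np.c_[p,np.ones(len(p))]@f["R"]; return -f["R"].T@f["t"],d
def onz(f,uv,z):
    c,d=ray(f,uv); return c+d*((z-c[2])/d[:,2])[:,None]
def tri(fs,uvs):
    A=0;b=0
    for f,uv in zip(fs,uvs):
        c,d=ray(f,[uv]);d=d[0]/np.linalg.norm(d[0]);P=np.eye(3)-np.outer(d,d);A=A+P;b=b+P@c
    return np.linalg.solve(A,b)
def proj(f,X):
    return cv2.projectPoints(np.float64(X).reshape(-1,1,3),cv2.Rodrigues(f["R"])[0],f["t"],f["K"],f["dist_coeffs"])[0][:,0]
def yellow(f,lo=(22,120,60),hi=(34,255,255)):
    return cv2.inRange(cv2.cvtColor(f["color"],cv2.COLOR_BGR2HSV),lo,hi)
def blobs(m,amin):
    n,l,s,c=cv2.connectedComponentsWithStats(m)
    return [(s[i].tolist(),c[i].round(2).tolist()) for i in range(1,n) if s[i,4]>=amin]
E
python3 - <<'E'
from h import *
T=np.load("top.npz");S=np.load("side.npz")
for f in(T,S):
    m=yellow(f,(18,120,50),(36,255,255)); print(blobs(m,6))
a=cv2.resize(T["color"][150:270,330:450],(480,480),interpolation=cv2.INTER_CUBIC)
b=cv2.resize(S["color"][95:225,295:415],(0,0),fx=2.6,fy=2.6,interpolation=cv2.INTER_CUBIC)
b=cv2.copyMakeBorder(b,0,480-b.shape[0],0,0,0)
cv2.imwrite("pics/box1.png",cv2.convertScaleAbs(np.hstack([a,b]),alpha=1.6))
for f,roi in((T,(200,250,215,285)),(S,(240,305,255,330))):
    m=yellow(f,(18,120,50),(36,255,255)); k=np.zeros_like(m);y0,y1,x0,x1=roi;k[y0:y1,x0:x1]=m[y0:y1,x0:x1]
    k=cv2.morphologyEx(k,cv2.MORPH_CLOSE,np.ones((5,5)))
    c=max(cv2.findContours(k,0,1)[0],key=cv2.contourArea)
    w=onz(f,c[:,0].astype(float),.005)[:,:2]
    R=cv2.minAreaRect((w*1000).astype(np.float32));print(R,cv2.boxPoints(R).round(1).tolist())
E
```

```text
[([365, 175, 5, 5, 22], [366.91, 177.09]), ([395, 181, 6, 6, 25], [397.56, 183.4]), ([222, 208, 54, 44, 1925], [248.72, 230.11]), ([354, 229, 4, 3, 10], [355.8, 230.0]), ([359, 230, 4, 3, 10], [360.8, 231.0]), ([364, 231, 4, 3, 10], [365.8, 232.0]), ([369, 232, 4, 3, 10], [370.8, 233.0]), ([374, 233, 4, 3, 10], [375.8, 234.0]), ([380, 234, 3, 3, 9], [381.0, 235.0]), ([385, 235, 3, 3, 8], [385.88, 235.88])]
[([339, 158, 5, 4, 15], [340.67, 159.53]), ([320, 170, 5, 4, 17], [321.65, 171.47]), ([262, 186, 4, 8, 15], [263.2, 189.07]), ([262, 248, 63, 53, 1621], [293.06, 274.13])]
((480.34429931640625, 293.9786376953125), (152.62783813476562, 118.6727294921875), 86.80057525634766) [[416.79998779296875, 221.10000610351562], [535.2999877929688, 214.5], [543.7999877929688, 366.8999938964844], [425.3999938964844, 373.5]]
((481.07696533203125, 297.21319580078125), (152.56443786621094, 118.05290985107422), 86.58084106445312) [[417.6000061035156, 224.60000610351562], [535.4000244140625, 217.5], [544.5, 369.79998779296875], [426.70001220703125, 376.8999938964844]]
```

View pics/box1.png

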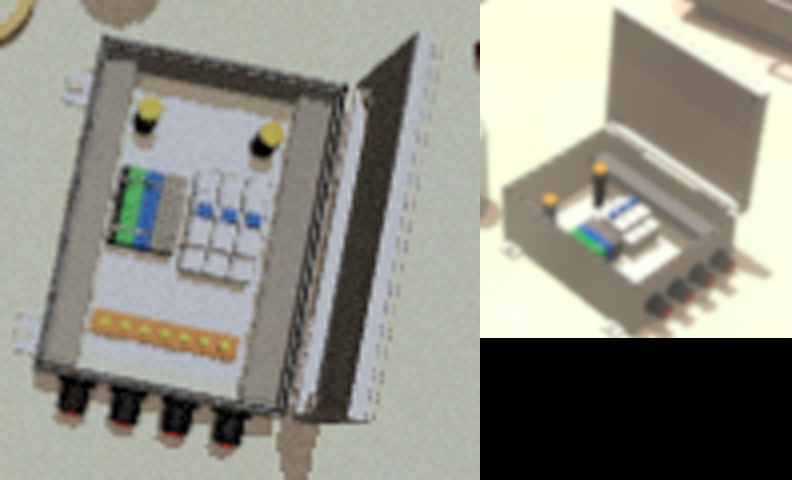

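The crop shows the pin heads, both ledges, the rim corners and the cover leaning outward on the right. The ledges are clear. Next I work out the box pose and the first moves.

```bash
cat >> h.py <<'E'
from scipy.spatial.transform import Rotation as Ro
def down(th):  # tool y at world angle th (deg), pointing down
    t=np.radians(th+90);c,s=np.cos(t),np.sin(t)
    return Ro.from_matrix(np.array([[c,s,0],[s,-c,0],[0,0,-1]]))
def delta(p0,R0,p,R):
    print("units",(R0.inv().apply(np.array(p)-p0)/.025).round(2),(np.degrees((R0.inv()*R).as_rotvec())/8).round(2))
E
python3 - <<'E'
from h import *
T=np.load("top.npz");S=np.load("side.npz")
L=tri((T,S),([366.91,177.09],[321.65,171.47]));R=tri((T,S),([397.56,183.4],[340.67,159.53]))
print("pins tri",L,R,"plane",onz(T,[[366.91,177.09],[397.56,183.4]],.072),onz(S,[[321.65,171.47],[340.67,159.53]],.072))
c=np.array([[103,38],[347,88],[282,412],[38,370]])/4+[330,150]-.375
w=onz(T,c,.09)[:,:2];print(w,np.linalg.norm(np.diff(w,axis=0),axis=1),w.mean(0))
def ang(v):return np.degrees(np.arctan2(v[1],v[0]))
d=L-R;print("yaw",ang(d)-90,ang(w[0]-w[3]),ang(w[1]-w[2]),ang(w[0]-w[1])-90,ang(w[3]-w[2])-90)
for yaw in(-12,):
    u=np.array([np.cos(np.radians(yaw)),np.sin(np.radians(yaw))]); print("box centre from pins",((L+R)/2)[:2]-.078*u,"home",((L+R)/2)[:2]-.04*u)
from bench import r
o=r.get_obs();p0=o['tcp_pos'];R0=Ro.from_rotvec(o['orientation'])
delta(p0,R0,[.48,-.35,.42],down(-35)); delta(p0,R0,[.55,-.1,.42],down(-3.2));delta(p0,R0,[.481,.295,.42],down(-3.2))
E
```

```text
pins tri [ 0.63516701 -0.05065943  0.06895325] [ 0.61926897 -0.1389103   0.06896555] plane [[ 0.6333833  -0.05116567  0.072     ]
 [ 0.61705265 -0.13948169  0.072     ]] [[ 0.63447344 -0.04740143  0.072     ]
 [ 0.61908638 -0.13516613  0.072     ]]
[[ 0.68134915 -0.01646242]
 [ 0.64927493 -0.19080299]
 [ 0.41884609 -0.14564679]
 [ 0.44465407  0.02508175]] [0.17726643 0.2348117  0.17266814] [ 0.54853106 -0.08195761]
yaw -10.212073801737617 -9.955023733182918 -11.087515133831987 -10.424395011583925 -8.595971491659569
box centre from pins [ 0.55092247 -0.07856775] home [ 0.58809208 -0.0864684 ]
units [12.56 -6.82 -7.25] [-0.01 -0.   -4.13]
units [ 18.9  -15.04  -7.24] [-0.01 -0.01 -8.1 ]
units [ 22.26 -30.73  -7.21] [-0.01 -0.01 -8.1 ]
```

```bash
A='[12.5,-6.8,-7.2,0,0,-4.1,50]'; python3 -m creep '{"rows":[[12.5,-6.8,-7.2,0,0,-4.1,50],[12.5,-6.8,-7.2,0,0,-4.1,50],[12.5,-6.8,-7.2,0,0,-4.1,50],[12.5,-6.8,-7.2,0,0,-4.1,50],[12.5,-6.8,-7.2,0,0,-4.1,50],[12.5,-6.8,-7.2,0,0,-4.1,50],[12.5,-6.8,-7.2,0,0,-4.1,50],[18.9,-15,-7.2,0,0,-8.1,50],[18.9,-15,-7.2,0,0,-8.1,50],[18.9,-15,-7.2,0,0,-8.1,50]]}' 30
python3 - <<'E'
from h import *
from bench import r
o=r.get_obs();p0=o['tcp_pos'];R0=Ro.from_rotvec(o['orientation']);print(o['joints'])
delta(p0,R0,[.4807,.2955,.25],down(-3.2));delta(p0,R0,[.4807,.2955,.06],down(-3.2))
E
```

```text
clock: 1.35
tcp_pos: [0.5302, -0.1701, 0.4186]
orientation: [-2.278, -2.163, 0.002]
contact_force: [0.4, 0.4, -0.6]
grip_width: 0.0501
gripper_force: 0.0
[ 0.54741915  0.19278041 -0.41504615  1.56201267  0.07887564  1.40442894
  0.0743169 ]
units [18.5  -2.93  6.74] [-0.01  0.    0.03]
units [18.5  -2.92 14.34] [-0.01  0.    0.03]
```

```bash
python3 -m creep '{"rows":[[5,-0.8,0,0,0,0,50],[10,-1.6,0,0,0,0,50],[10,-1.6,0,0,0,0,50],[10,-1.6,0,0,0,0,50],[18.5,-2.9,6.7,0,0,0,50],[18.5,-2.9,6.7,0,0,0,50],[18.5,-2.9,6.7,0,0,0,50],[18.5,-2.9,6.7,0,0,0,50],[18.5,-2.9,6.7,0,0,0,50],[18.5,-2.9,6.7,0,0,0,50]]}'
python3 - <<'E'
from h import *
from bench import r
o=r.get_obs();p0=o['tcp_pos'];R0=Ro.from_rotvec(o['orientation']);print(o['joints'])
delta(p0,R0,[.4807,.2955,.06],down(-3.2));delta(p0,R0,[.4807,.2955,.017],down(-3.2))
E
```

```text
clock: 2.6
tcp_pos: [0.4828, 0.2951, 0.2497]
orientation: [-2.279, -2.16, 0.006]
contact_force: [-0.8, -0.3, 0.0]
grip_width: 0.0499
gripper_force: 0.0
[-0.10540217  0.37160081 -0.69839657  1.76977205  0.26325992  1.09997352
 -0.94542272]
units [ 0.02 -0.06  7.59] [-0.03  0.01  0.02]
units [ 0.03 -0.05  9.31] [-0.03  0.01  0.02]
```

```bash
python3 -m creep '{"rows":[[0,0,2.5,0,0,0,50],[0,0,5,0,0,0,50],[0,-0.05,7,0,0,0,50],[0,-0.05,8.5,0,0,0,50],[0,-0.05,9.3,0,0,0,50],[0,-0.05,9.3,0,0,0,50],[0,-0.05,9.3,0,0,0,5],[0,-0.05,9.3,0,0,0,5],[0,-0.05,9.3,0,0,0,5],[0,-0.05,9.3,0,0,0,5]]}' 40
python3 -m creep '{"rows":[[0,0,0,0,0,0,5],[0,0,0,0,0,0,5],[0,0,-0.4,0,0,0,5],[0,0,-0.8,0,0,0,5],[0,0,-2,0,0,0,5],[0,0,-4,0,0,0,5],[0,0,-6,0,0,0,5],[0,0,-6,0,0,0,5],[0,0,-6,0,0,0,5]]}' 60
python3 - <<'E'
from h import *
from bench import r, optics
o=r.get_obs();p0=o['tcp_pos'];R0=Ro.from_rotvec(o['orientation']);print(o['joints'])
f=optics.grab_frame("side");g=optics.grab_frame("top")
a=f["color"][130:310,200:420];b=g["color"][140:300,200:440]
a=cv2.resize(a,(440,360));b=cv2.resize(b,(360,240));b=cv2.copyMakeBorder(b,0,120,0,0,0)
cv2.imwrite("pics/lift.png",cv2.convertScaleAbs(np.hstack([a,b]),alpha=1.5))
# lay point: 60 mm short of home, yaw -10.2
y=-10.2;u=np.array([np.cos(np.radians(y)),np.sin(np.radians(y))])
h=np.array([.5866,-.0862]);l=h-.06*u
print(l);delta(p0,R0,[*l,.25],down(y));delta(p0,R0,[*l,.075+.02],down(y))
E
```

```text
clock: 3.85
tcp_pos: [0.4838, 0.2956, 0.0209]
orientation: [2.282, 2.158, 0.004]
contact_force: [-1.0, -1.3, 7.0]
grip_width: 0.0111
gripper_force: 40.2
clock: 4.97
tcp_pos: [0.4825, 0.2943, 0.1691]
orientation: [2.283, 2.158, -0.001]
contact_force: [-0.8, 0.4, -2.2]
grip_width: 0.0106
gripper_force: 58.7
[-0.13604635  0.45895385 -0.66994236  1.8543102   0.34621957  0.94756185
 -1.01752794]
[ 0.52754826 -0.07557492]
units [-14.67   2.63  -3.22] [0.   0.01 0.87]
units [-14.67   2.63   2.98] [0.   0.01 0.87]
```

View pics/lift.png

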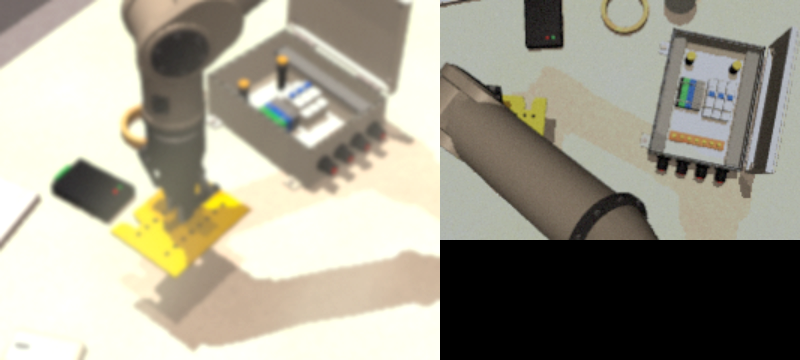

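Guard held level in the jaws. Now over the box.

```bash
python3 -m creep '{"rows":[[-1,0.2,-2,0,0,0,5],[-3,0.6,-3.2,0,0,0.2,5],[-5,0.9,-3.2,0,0,0.4,5],[-7,1.3,-3.2,0,0,0.5,5],[-9,1.6,-3.2,0,0,0.6,5],[-11,2,-3.2,0,0,0.7,5],[-13,2.4,-3.2,0,0,0.87,5],[-14.67,2.63,-3.2,0,0,0.87,5],[-14.67,2.63,-3.2,0,0,0.87,5],[-14.67,2.63,-3.2,0,0,0.87,5]]}' 60
python3 - <<'E'
from h import *
from bench import r, optics
o=r.get_obs();p0=o['tcp_pos'];R0=Ro.from_rotvec(o['orientation']);print(o['joints'])
f=optics.grab_frame("side");g=optics.grab_frame("top");np.savez("side2.npz",**f);np.savez("top2.npz",**g)
a=f["color"][80:260,240:440];b=g["color"][120:300,300:480]
a=cv2.resize(a,(400,360));b=cv2.resize(b,(360,360))
cv2.imwrite("pics/over.png",cv2.convertScaleAbs(np.hstack([a,b]),alpha=1.5))
l=[.5275,-.0756]
delta(p0,R0,[*l,.079],down(-10.2))
E
```

```text
clock: 6.32
tcp_pos: [0.5273, -0.0742, 0.2482]
orientation: [-2.407, -2.015, 0.002]
contact_force: [-0.4, -0.3, -0.9]
grip_width: 0.0107
gripper_force: 58.9
[ 0.48496723  0.28438891 -0.551404    1.85427565  0.16879219  1.05157212
 -0.31003337]
units [-0.06  0.03  6.77] [-0.02 -0.    0.01]
```

View pics/over.png

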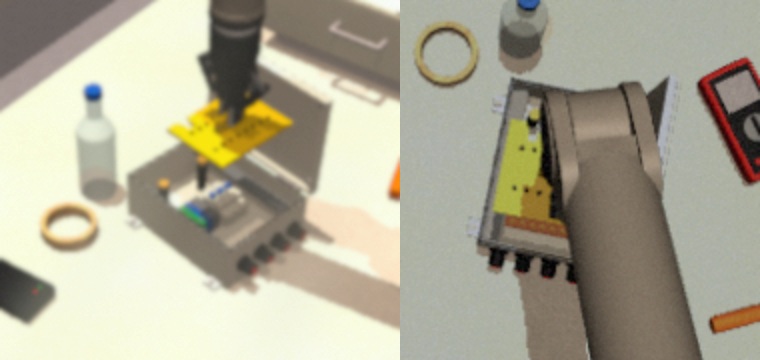

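```bash
python3 - <<'E'
from h import *
T=np.load("top2.npz");S=np.load("side2.npz")
for f,roi in((T,(170,240,340,385)),(S,(120,170,315,395))):
    m=yellow(f,(18,120,50),(36,255,255));k=np.zeros_like(m);y0,y1,x0,x1=roi;k[y0:y1,x0:x1]=m[y0:y1,x0:x1]
    k=cv2.morphologyEx(k,cv2.MORPH_CLOSE,np.ones((5,5)))
    c=max(cv2.findContours(k,0,1)[0],key=cv2.contourArea)
    w=onz(f,c[:,0].astype(float),.232)[:,:2]-[.5273,-.0742]
    t=np.radians(-10.2);R=np.array([[np.cos(t),np.sin(t)],[-np.sin(t),np.cos(t)]]);q=w@R.T*1000
    print("guard-frame extents",q.min(0),q.max(0),cv2.minAreaRect(q.astype(np.float32)))
    # left (+y) edge line
    e=q[(q[:,1]>np.percentile(q[:,1],99)-6)&(abs(q[:,0])<45)&(q[:,1]>60)]; print(len(e),np.polyfit(e[:,0],e[:,1],1) if len(e)>3 else e)
    e=q[(q[:,0]<-52)&(abs(q[:,1])<65)]; print(len(e),np.polyfit(e[:,1],e[:,0],1) if len(e)>3 else e)
E
```

```text
guard-frame extents [-67.15961218 -15.58575694] [59.08254539 74.94566833] ((-4.0076141357421875, 29.734376907348633), (126.2614517211914, 90.49656677246094), 0.0652383416891098)
35 [2.31310094e-03 7.37224818e+01]
44 [-3.30591567e-02 -6.25059653e+01]
guard-frame extents [-64.23468938 -79.87371554] [63.21211716 96.56178548] ((-0.4860877990722656, 8.466575622558594), (126.85088348388672, 176.6109161376953), 0.4202575981616974)
6 [1.46478653e-02 9.32786080e+01]
30 [ 5.16426470e-04 -6.15546192e+01]
```

Guard centred and aligned to the box within a couple of mm, so I lower it.

```bash
python3 -m creep '{"rows":[[0,0,1.5,0,0,0,5],[0,0,3,0,0,0,5],[0,0,4.2,0,0,0,5],[-0.05,0,5.2,0,0,0,5],[-0.05,0,5.8,0,0,0,5],[-0.05,0,6.2,0,0,0,5],[-0.05,0,6.5,0,0,0,5],[-0.05,0,6.7,0,0,0,5],[-0.05,0,6.8,0,0,0,5],[-0.05,0,6.8,0,0,0,5]]}' 60
python3 -m creep '{"rows":[[0,0,0.06,0,0,0,5],[0,0,0.06,0,0,0,5]]}' 60
```

```text
clock: 7.68
tcp_pos: [0.5278, -0.0763, 0.0795]
orientation: [2.41, 2.015, 0.0]
contact_force: [0.4, 0.4, -1.0]
grip_width: 0.0108
gripper_force: 58.9
clock: 7.92
tcp_pos: [0.528, -0.0763, 0.079]
orientation: [2.409, 2.015, 0.0]
contact_force: [-3.1, 0.6, 8.7]
grip_width: 0.0107
gripper_force: 60.2
```

```bash
python3 -m creep '{"rows":[[0,0.3,-0.03,0,0,0,5],[0,0.6,-0.03,0,0,0,5],[0,0.9,-0.03,0,0,0,5],[0,1.15,-0.03,0,0,0,5],[0,1.4,-0.03,0,0,0,5],[0,1.4,-0.03,0,0,0,5]]}'
python3 -m creep '{"rows":[[0,0.15,0,0,0,0,5],[0,0.3,0,0,0,0,5],[0,0.45,0,0,0,0,5],[0,0.6,0,0,0,0,5],[0,0.7,0,0,0,0,5],[0,0.75,0,0,0,0,5],[0,0.75,0,0,0,0,5]]}'
```

```text
clock: 8.68
tcp_pos: [0.5627, -0.0823, 0.079]
orientation: [2.41, 2.016, 0.0]
contact_force: [-2.0, 0.3, 5.1]
grip_width: 0.0107
gripper_force: 59.8
clock: 9.55
tcp_pos: [0.5799, -0.0854, 0.079]
orientation: [-2.409, -2.015, 0.002]
contact_force: [-6.8, 1.2, 9.2]
grip_width: 0.0107
gripper_force: 60.3
```

```bash
python3 -m creep '{"rows":[[0,0.06,-0.02,0,0,0,5],[0,0.12,-0.02,0,0,0,5],[0,0.18,-0.02,0,0,0,5],[0,0.18,-0.02,0,0,0,5]]}'
python3 -m creep '{"rows":[[0,0.05,0,0,0,0,5],[0,0.1,0,0,0,0,5],[0,0.1,0,0,0,0,5]]}'
```

```text
clock: 10.05
tcp_pos: [0.5853, -0.0866, 0.079]
orientation: [2.41, 2.016, 0.0]
contact_force: [-1.0, -0.5, 1.9]
grip_width: 0.0106
gripper_force: 59.3
clock: 10.42
tcp_pos: [0.5876, -0.087, 0.079]
orientation: [2.41, 2.016, 0.0]
contact_force: [-2.0, 0.7, 2.1]
grip_width: 0.0106
gripper_force: 59.3
```

```bash
python3 -m creep '{"rows":[[0,0.04,0,0,0,0,5],[0,0.08,0,0,0,0,5],[0,0.08,0,0,0,0,5]]}'
python3 -m creep '{"rows":[[0,0.04,0,0,0,0,5],[0,0.08,0,0,0,0,5],[0,0.08,0,0,0,0,5]]}'
python3 - <<'E'
from h import *
from bench import r, optics
f=optics.grab_frame("side");g=optics.grab_frame("top");np.savez("side3.npz",**f);np.savez("top3.npz",**g)
a=f["color"][120:220,290:410];b=g["color"][145:265,330:450]
a=cv2.resize(a,(432,360),interpolation=2);b=cv2.resize(b,(360,360),interpolation=2)
cv2.imwrite("pics/home.png",cv2.convertScaleAbs(np.hstack([a,b]),alpha=1.5))
E
```

```text
clock: 10.8
tcp_pos: [0.5878, -0.0869, 0.079]
orientation: [-2.408, -2.015, 0.004]
contact_force: [-8.4, 1.6, 7.7]
grip_width: 0.0105
gripper_force: 60.2
clock: 11.18
tcp_pos: [0.588, -0.087, 0.079]
orientation: [-2.406, -2.013, 0.009]
contact_force: [-13.4, 2.3, 14.0]
grip_width: 0.0105
gripper_force: 61.0
```

View pics/home.png

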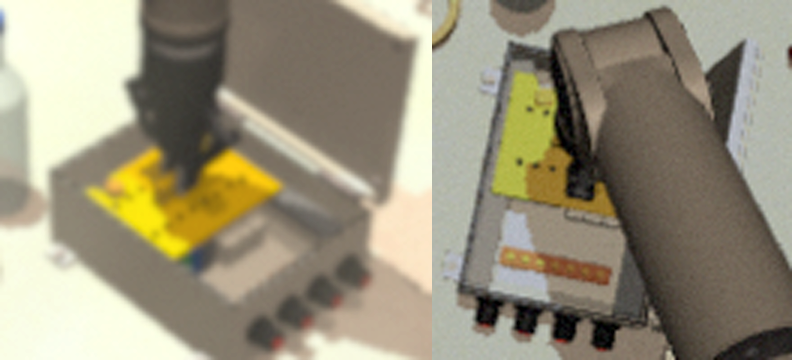

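Stalled at (0.588, −0.087), where home was estimated, and the left pin head sits over the plate. I release and rise.

```bash
python3 -m creep '{"rows":[[0,-0.1,-0.04,0,0,0,5],[0,-0.1,-0.04,0,0,0,40],[0,-0.1,-0.04,0,0,0,40],[0,-0.1,-0.04,0,0,0,40],[0,-0.1,-1,0,0,0,40],[0,-0.1,-3,0,0,0,40],[0,-0.1,-5.5,0,0,0,40],[0,-0.1,-8,0,0,0,40],[0,-0.1,-10,0,0,0,40],[0,-0.1,-10,0,0,0,40]]}'
python3 -m creep '{"rows":[[-1,-2,0,0,0,0,20],[-1,-4,-1,0,0,0,0],[-1,-5,-2,0,0,0,0],[6,-5,-2,0,0,0,0],[6,-5,-2,0,0,0,0],[6,-5,-2,0,0,0,0],[6,-5,-2,0,0,0,0]]}'
python3 - <<'E'
from h import *
from bench import r, optics
o=r.get_obs();print(o['joints'])
f=optics.grab_frame("side");g=optics.grab_frame("top");np.savez("side4.npz",**f);np.savez("top4.npz",**g)
a=f["color"][95:225,295:415];b=g["color"][145:265,330:450]
a=cv2.resize(a,(369,400),interpolation=2);b=cv2.resize(b,(400,400),interpolation=2)
cv2.imwrite("pics/rel.png",cv2.convertScaleAbs(np.hstack([a,b]),alpha=1.5))
E
```

```text
clock: 12.52
tcp_pos: [0.5914, -0.0869, 0.3341]
orientation: [2.405, 2.011, 0.01]
contact_force: [0.3, 0.4, 0.1]
grip_width: 0.04
gripper_force: 0.0
clock: 13.4
tcp_pos: [0.4918, 0.087, 0.3783]
orientation: [-2.4, -2.024, -0.001]
contact_force: [-0.1, -0.9, -0.2]
grip_width: 0.0001
gripper_force: 0.0
[ 0.35991155  0.13609945 -0.72314099  1.73463294  0.09097556  1.30593289
 -0.55211449]
```

View pics/rel.png

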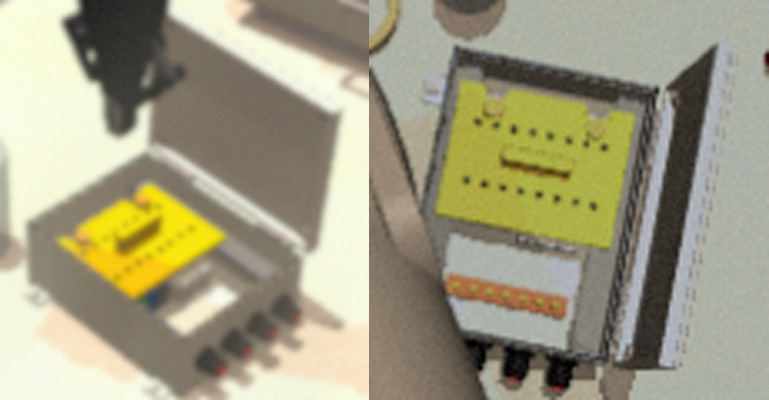

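Both pin heads sit in the slot seats, the guard is flat, and the cover is still open. Now I measure the cover angle and plan the push: the closed fingers go behind the outer face and follow an arc.

```bash
cat >> h.py <<'E'
C=np.array([.5495,-.0805]);YAW=-10.2
def box(x,y,z):
    t=np.radians(YAW);return np.array([C[0]+x*np.cos(t)-y*np.sin(t),C[1]+x*np.sin(t)+y*np.cos(t),z])
def tobox(p):
    t=np.radians(YAW);d=p[:2]-C;return np.array([d[0]*np.cos(t)+d[1]*np.sin(t),-d[0]*np.sin(t)+d[1]*np.cos(t),p[2]])
def cov(th,s,n=.016): return -.0945+s*np.cos(th)-n*np.sin(th), .09+s*np.sin(th)+n*np.cos(th)
E
python3 - <<'E'
from h import *
from bench import r
T=np.load("top4.npz")
for th in(1.6,1.7,1.8,1.9,2.0):
    print(th,*[proj(T,box(x,*cov(th,.1865,n))).round(1).tolist()[0] for x in(.122,-.122) for n in(.016,0)])
print("seen",np.array([[719-369,45],[681-369,367]])/400*120+[330,145])
# guard rear edge & pins check
print("rear edge mid pred",proj(T,box(-.022,0,.063)),"pins",proj(T,[box(.078,.045,.072),box(.078,-.045,.072)]))
o=r.get_obs();p0=o['tcp_pos'];R0=Ro.from_rotvec(o['orientation'])
for y,z in((-.25,.378),(-.25,.245)): delta(p0,R0,box(0,y,z),down(YAW))
print(tobox(p0))
E
```

```text
1.6 [439.1, 158.2] [432.9, 156.9] [421.8, 255.2] [415.4, 253.9]
1.7 [446.1, 159.9] [440.1, 158.5] [429.0, 256.7] [422.8, 255.4]
1.8 [452.7, 161.8] [446.9, 160.2] [435.9, 258.2] [429.9, 256.9]
1.9 [458.8, 163.7] [453.4, 162.1] [442.2, 259.6] [436.7, 258.4]
2.0 [464.4, 165.7] [459.5, 164.0] [448.1, 260.9] [442.9, 259.8]
seen [[435.  158.5]
 [423.6 255.1]]
rear edge mid pred [[375.0867704  214.18443269]] pins [[366.51629297 176.78834413]
 [397.25648108 182.96446096]]
units [-1.601e+01  3.390e+00  1.000e-02] [-0.01  0.    0.01]
units [-16.     3.4    5.33] [-0.01  0.    0.01]
[-0.08528574  0.15004346  0.37803985]
```

```bash
python3 -m creep '{"rows":[[-2.5,0.5,0,0,0,0,0],[-5,1,0,0,0,0,0],[-7.5,1.6,0,0,0,0,0],[-10,2.1,0,0,0,0,0],[-12.5,2.6,0,0,0,0,0],[-14,3.4,0,0,0,0,0],[-14,3.4,0,0,0,0,0],[-14,3.4,2.5,0,0,0,0],[-14,3.4,4.9,0,0,0,0],[-14,3.4,4.9,0,0,0,0]]}'
python3 - <<'E'
from h import *
from bench import r
T=np.load("top4.npz")
m=yellow(T,(18,120,50),(36,255,255));k=np.zeros_like(m);k[165:225,345:410]=m[165:225,345:410]
k=cv2.morphologyEx(k,cv2.MORPH_OPEN,np.ones((3,3)))
c=max(cv2.findContours(k,0,1)[0],key=cv2.contourArea)[:,0].astype(float)
q=np.array([tobox(p) for p in onz(T,c,.063)])*1000
P=np.array([tobox(p) for p in onz(T,[[366.91,177.09],[397.56,183.4]],.072)])*1000
print("pins",P.round(1),"guard",q.min(0)[:2],q.max(0)[:2])
for lo,hi in((-60,-20),(-20,20),(20,60)):
    print("rear",q[(q[:,1]>lo)&(q[:,1]<hi)&(q[:,0]<0),0].round(1).mean())
o=r.get_obs();p0=o['tcp_pos'];R0=Ro.from_rotvec(o['orientation']);print(tobox(p0),o['contact_force'])
for th in(1.6,1.3,1.0,.7,.4,.2,0):
    y,z=cov(th,.165); print(th); delta(p0,R0,box(0,y-.011,z+.012),down(YAW))
E
```

```text
clock: 14.75
tcp_pos: [0.5103, -0.2762, 0.2522]
orientation: [-2.403, -2.009, 0.007]
contact_force: [-0.5, -0.3, 0.8]
grip_width: -0.0
gripper_force: 0.0
pins [[ 77.4  43.7  72. ]
 [ 76.9 -46.1  72. ]] guard [-21.57299339 -77.82141819] [97.85053549 74.99900065]
rear -19.653846153846153
rear -20.035714285714285
rear -20.328571428571426
[-0.00390835 -0.19956158  0.25218078] [-0.50219254 -0.28234853  0.78874689]
1.6
units [ 2.93  0.15 -0.57] [-0.07 -0.02 -0.  ]
1.3
units [ 4.91  0.15 -0.51] [-0.07 -0.02 -0.  ]
1.0
units [6.79 0.16 0.12] [-0.07 -0.02 -0.  ]
0.7
units [8.4  0.17 1.28] [-0.07 -0.02 -0.  ]
0.4
units [9.59 0.18 2.87] [-0.07 -0.02 -0.  ]
0.2
units [10.09  0.2   4.09] [-0.07 -0.02 -0.  ]
0
units [10.35  0.21  5.39] [-0.07 -0.02 -0.  ]
```

```bash
python3 -m creep '{"rows":[[1,0.1,-0.2,0,0,0,0],[2,0.1,-0.4,0,0,0,0],[2.9,0.1,-0.55,0,0,0,0],[3.6,0.1,-0.55,0,0,0,0],[4.3,0.1,-0.55,0,0,0,0],[4.9,0.1,-0.5,0,0,0,0],[5.6,0.1,-0.35,0,0,0,0],[6.2,0.1,-0.1,0,0,0,0],[6.8,0.1,0.12,0,0,0,0],[6.8,0.1,0.12,0,0,0,0]]}'
python3 - <<'E'
from h import *
from bench import r, optics
o=r.get_obs();p0=o['tcp_pos'];R0=Ro.from_rotvec(o['orientation']);print(tobox(p0),o['contact_force'],o['moment'])
f=optics.grab_frame("side");g=optics.grab_frame("top")
a=f["color"][60:240,270:470];b=g["color"][120:300,320:500]
cv2.imwrite("pics/push.png",cv2.convertScaleAbs(np.hstack([cv2.resize(a,(400,360)),cv2.resize(b,(360,360))]),alpha=1.5))
for th in(.8,.6,.4,.2,.1,0):
    y,z=cov(th,.165); print(th); delta(p0,R0,box(0,y-.011,z+.012),down(YAW))
E
```

```text
clock: 16.0
tcp_pos: [0.5461, -0.108, 0.2524]
orientation: [-2.405, -2.017, 0.001]
contact_force: [-0.3, 0.8, 0.1]
grip_width: 0.0002
gripper_force: 0.0
[ 0.00155198 -0.02765851  0.25243618] [-0.28895375  0.82428933  0.06774137] [-0.01015511  0.06417993 -0.06054826]
0.8
units [ 1.02 -0.06  0.84] [-0.02 -0.01  0.02]
0.6
units [ 1.97 -0.05  1.76] [-0.02 -0.01  0.02]
0.4
units [ 2.71 -0.05  2.86] [-0.02 -0.01  0.02]
0.2
units [ 3.22 -0.04  4.08] [-0.02 -0.01  0.02]
0.1
units [ 3.38 -0.04  4.73] [-0.02 -0.01  0.02]
0
units [ 3.48 -0.04  5.38] [-0.02 -0.01  0.02]
```

View pics/push.png

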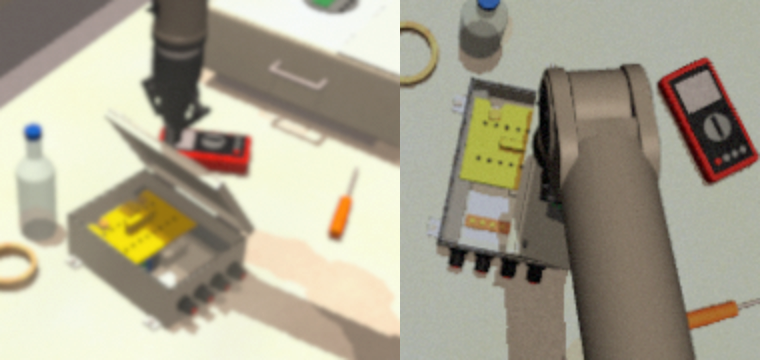

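The cover has followed the fingers to about 1 rad, and they are on its outer face near the free edge. I continue the arc.

```bash
python3 -m creep '{"rows":[[0.5,0,0.4,0,0,0,0],[1,0,0.85,0,0,0,0],[1.5,0,1.3,0,0,0,0],[2,0,1.8,0,0,0,0],[2.35,0,2.3,0,0,0,0],[2.7,0,2.85,0,0,0,0],[2.9,0,3.2,0,0,0,0],[3.05,0,3.6,0,0,0,0],[3.2,0,4,0,0,0,0],[3.2,0,4,0,0,0,0]]}'
python3 -m creep '{"rows":[[0.08,0,0.3,0,0,0,0],[0.15,0,0.6,0,0,0,0],[0.2,0,0.9,0,0,0,0],[0.25,0,1.15,0,0,0,0],[0.25,0,1.25,0,0,0,0],[0.25,0,1.25,0,0,0,0]]}'
```

```text
clock: 17.35
tcp_pos: [0.5602, -0.0313, 0.1526]
orientation: [-2.408, -2.015, 0.002]
contact_force: [-0.9, -1.4, 0.1]
grip_width: -0.0001
gripper_force: 0.0
clock: 18.1
tcp_pos: [0.5616, -0.0254, 0.122]
orientation: [-2.409, -2.015, 0.001]
contact_force: [0.1, 0.2, -0.8]
grip_width: 0.0
gripper_force: 0.0
```

```bash
python3 -m creep '{"rows":[[0.03,0,0.1,0,0,0,0],[0.03,0,0.2,0,0,0,0],[0.03,0,0.3,0,0,0,0],[0.03,0,0.3,0,0,0,0]]}'
python3 -m creep '{"rows":[[0,0,0.07,0,0,0,0],[0,0,0.14,0,0,0,0],[0,0,0.2,0,0,0,0],[0,0,0.2,0,0,0,0]]}'
```

```text
clock: 18.6
tcp_pos: [0.562, -0.0244, 0.1146]
orientation: [-2.409, -2.016, 0.0]
contact_force: [-0.6, -1.0, 0.0]
grip_width: 0.0
gripper_force: 0.0
clock: 19.1
tcp_pos: [0.5623, -0.0244, 0.1138]
orientation: [2.408, 2.014, -0.001]
contact_force: [-13.5, -0.9, 36.8]
grip_width: -0.0004
gripper_force: 18.5
```

Hard contact at tip height 0.106, so the cover is shut. I retreat and check.

```bash
python3 -m creep '{"rows":[[0,0,-0.2,0,0,0,0],[0,0,-1,0,0,0,0],[0,0,-3,0,0,0,0],[0,0,-5,0,0,0,0],[0,0,-7,0,0,0,0],[0,-2.5,-9,0,0,0,0],[0,-4.5,-9,0,0,0,0],[0,-4.5,-9,0,0,0,0],[0,-4.5,-9,0,0,0,0]]}'
python3 - <<'E'
from h import *
from bench import optics
f=optics.grab_frame("side");g=optics.grab_frame("top")
a=f["color"][80:240,270:470];b=g["color"][120:300,320:500]
cv2.imwrite("pics/end.png",cv2.convertScaleAbs(np.hstack([cv2.resize(a,(450,360)),cv2.resize(b,(350,360))]),alpha=1.5))
for th in(0,.05,.1): print(th,proj(f,[box(x,*cov(th,.1865)) for x in(.122,-.122)]).round(1).tolist())
E
```

```text
clock: 20.23
tcp_pos: [0.4516, -0.0048, 0.3356]
orientation: [2.409, 2.015, 0.001]
contact_force: [0.9, -0.4, -0.2]
grip_width: 0.0
gripper_force: 0.0
0 [[302.7, 163.3], [355.4, 202.2]]
0.05 [[302.8, 161.1], [355.8, 199.9]]
0.1 [[303.1, 158.7], [356.3, 197.6]]
```

View pics/end.png

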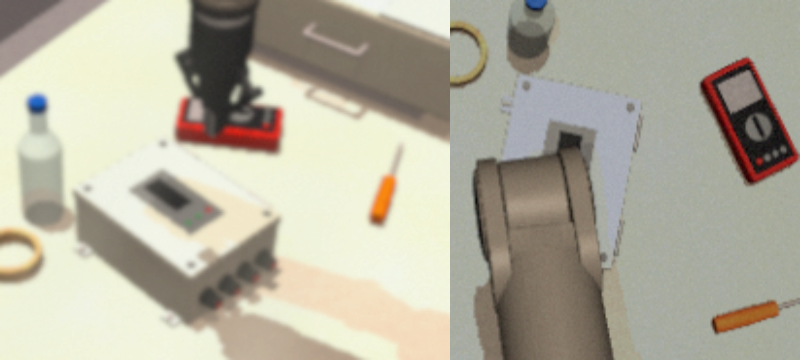

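The cover is shut: its edge corners, at about (304,164) and (354,204), match the prediction for angle 0. The arm is clear.

```bash
python3 -c "
from bench import r; print(r.hand_in())"
```

```text
the job is handed in; nothing more can be done
None
```

I handed the job in: the guard is home on both pins under their heads, and the cover was lowered gently until it was fully shut; it took about 20 s of the 67 s, the other items look unmoved in the views I checked, and the hand-in returned no score.

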